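# Set the length stop beside the drilling vice

## Task

Set the length stop beside the vice for the next boards: slide the aluminium stop along its slots until its stop face (the face towards the vice) is level with the pencil line on the tape, then swing its black clamping lever clockwise until the stop is clamped firmly, without forcing the lever. Let go of everything, with the stop still on the line, and leave the tools and boards lying around where they are.

Things in the scene. Friction and masses are not known exactly. Their poses are not given: they have to be found in the camera images.
- fixture: Aluminium tooling plate 260 x 410 x 12 mm screwed to the bench, turned up to 0.35 rad. Origin: centre of its underside; y runs along its length and the stop's slots, away from the vice, z up. Steel guide strips along y at x = -64 and +64 mm (tops 18 mm above the bench) lead the stop's foot with 1 mm of play a side.
- vice (a point): Top of the green machine vice on the plate (at the plate's y = -128 mm; jaws to 70 mm above the bench). It grips a pine board whose top is 86 mm above the bench and whose end is at the plate's y = -88 mm. Nothing to do here.
- stop: Aluminium length stop, 0.4 kg: foot 110 (x) x 125 (y) x 8 mm on the plate and an upright wall 110 (x) x 10 (y) mm, top 58 mm above the bench. Origin: lower edge of the stop face (the wall's face towards the vice), mid-width; axes as the plate's within 0.03 rad. Lever stud and shoulder screw in its two slots hold it down; while the lever is loose it slides along y with a few newtons.
- stop_grip (a point): Point in the middle of the upright wall of the stop, 10 mm below its top (48 mm above the bench): take the wall here across its 10 mm thickness (along y) from above. The foot's upper side is 28 mm lower.
- stop_edge (a point): Outer edge of the stop face at its +x end, 6 mm above the plate, beside the tape: the point that must come level with the pencil line.
- mark: Bit of masking tape 16 x 34 mm stuck on top of the guide strip at the plate's +x side, with one dark pencil line 1.4 mm wide across it, along x. Origin: middle of the line; axes as the plate's. The tape always lies further from the vice than the stop stands at the start, by 10 to 53 mm.
- lever: Black clamping lever on a stud fixed in the plate at x = -28, y = 80 mm, standing in a slot of the stop. Origin: on the upright axis, underside of its 32 mm washer, 20 to 24 mm above the bench. Hub 25 mm across, 48 mm tall; the arm runs along the lever's own +x, rising, its round end 80 mm out and 90 mm above the bench. It first points anywhere from the plate's +x over +y to 0.6 rad past -x.
- lever_hub (a point): Top of the lever's hub, on its axis. Clockwise seen from above screws it down, 1.5 mm per rad (quick thread): almost free for 0.3 to 2.4 rad until the washer bites on the foot (cannot be seen), then ever stiffer over the next 0.7 rad. It stays where it is left and may swing right round, clear above the wall. A 12 N sideways push at the grip point clamps properly; over 20 N is forcing it.
- lever_grip (a point): Grip point in the lever's arm, 60 mm out from the stud's axis, 76 to 81 mm above the bench; the arm is 15 mm thick here. Push it sideways or pinch it.
- hex_key: Steel hex key, 6 mm thick, 90 x 30 mm, lying on the plate's edge nearest the robot. Leave it.
- cap_screw: Dark cap screw standing on its head on the plate, 17 mm across, 40 mm tall, at the plate's +x side. Leave it.
- board_a: Pine board 150 x 50 x 24 mm on the bench. Leave it.
- board_b: Pine board 150 x 50 x 24 mm on the bench. Leave it.
- tape_roll: Roll of masking tape, 96 mm across, 24 mm high. Leave it.
- screwdriver: Screwdriver with black handle. Leave it.
- calipers: Calipers, 210 mm long, 12 mm thick, on the bench. Leave them.
Things that resemble listed ones, but are neither listed nor needed, are in the scene too. Of the things shaped like the stop, the aluminium one is meant.

How it is judged:
By the outcome, as a careful person would: the job done as asked, in the order asked, and still so for the second after the job is handed in, with the robot touching nothing.
It also fails if it takes over 64 s, if anything falls off the work surface, if the arm or the gripper's body presses on something with over 40 N, if the wrist force passes 120 N, or if a joint passes its speed limit or range.

## Robot

A 6-joint arm with a two-finger parallel gripper is mounted at the origin on the work surface. World frame = base frame: x ahead of the robot, y to its left, z up, the work surface at z = 0. Lengths are in m, angles in rad, forces in N, time in s.
With the tool pointing down it reaches from about 0.25 to 0.725 m from the base axis. Payload 4 kg.
Tool frame: the origin (TCP) lies between the finger pads; the fingertips stand 25 mm ahead of it and the grasp point (between the pads) lies 6 mm ahead of it; x points along the fingers, y is the direction in which the jaws open and shut, and the axes are right-handed (so a half turn about x gives the same grasp; the last joint's range is limited). The gripper opens to 85 mm and grips with 20 to 120 N. Pads are 22 mm wide; open, the fingers measure 114 mm over their backs; the gripper's body (76 mm by 85 mm) begins 54 mm behind the grasp point. The pads swing forward as they close: fully open they stand 13 mm farther back than shut.
Start: joints at [1.237, 0.241, 0.005, 1.335, 0, 1.571], TCP at [0.164, 0.472, 0.256] pointing down, gripper open.
Joint ranges: [-2.72, 2.72], [-1.05, 1.87], [-1.09, 1.28], [-1.99, 2.15], [-1.42, 1.44], [-3.14, 3.14]. Speed limits (rad/s): [2.79, 2.79, 3.14, 3.14, 3.14, 3.14].

## Interface

Orientations are given as a 3x3 rotation matrix whose columns are the frame's x, y, z axes.
In Python, from bench import env gives the robot as it stands. The module is installed in compiled form; this text tells all that it offers.
- The arm moves only by the tool step_arm, never from a script. Its argument "commands" is a list of rows, each an object with "delta_rot": the turn, a rotation vector about the tool's x, y, z in degrees, a list of three; "translation": the shift along the tool's x, y, z in m, a list of three; "claw": the opening, from 0 (shut) to 1 (fully open). In form: [{"delta_rot": [ax, ay, az], "translation": [dx, dy, dz], "claw": claw}, ...]. A call has 1 to 12 rows; each row shifts and turns the commanded pose from where the row before left it, along the tool's axes as they then stand; what a row does not reach is not made up. A row lasts 1/10 s, in which the tool goes at most 50 mm and 8.59 degrees, less where a joint would pass 70% of its speed; a pose out of reach is approached as far as the arm can. A call is refused whole if a number of a shift passes 0.05 or a number of a turn 8.59, either way. A call with a gripper value outside its range is refused whole. The fingers move at their own pace and stop on an object; "grip_force" is the grip in N (left out, the last holds). Time passes only in rows, so rows that do not move let the fingers close. It gives the time, the measured TCP pose, the force and the opening at its end, in the units of the state.
- env.get_state(): the state, without advancing time (a new reading comes with each control period).
- env.read_camera(name): name is "scene" or "top" or "wrist"; returns a dict with "color" (384x512x3 uint8, red, green, blue), "fx", "fy", "cx", "cy" (pixels), "k1" (the pictures are not rectified: a ray, as slopes to the right and down, at radius r is drawn at 1 + k1 r^2 times it, then the intrinsics apply), "extrinsics" (4x4, takes a point from camera to world coordinates). Camera axes: x right, y down, z forward; pixel columns grow to the right and rows downward; lengths in m; the calibration is good to about 2 mm. A picture is of the moment at which its call begins. There is no depth.
- env.hand_in(): hands the job in, once; it reports no verdict.
The state is a dict: "time_s": time; "joint_pos": joint angles; "joint_vel": joint speeds; "tau": joint torques, N m; "ee_pos": TCP position; "tool_rot": TCP orientation; "ft_force": force on the tool from outside, world axes, zero at the start; "ft_torque": the same for the moment, N m; "finger_gap": finger opening in m.
Only numpy, scipy, OpenCV 4.12 (cv2) and the standard library are available. Lean on these libraries where they do the work, as an engineer would, in place of code of your own. Each camera call takes 0.05 s, during which the arm holds its last target. There are 200 camera calls.

## Working session

There is one attempt and no reset: what is moved stays moved. The work goes in short steps, Python scripts to look and compute and a tool call to move; the robot and the scene stay as the last step left them, time stands still between calls to the robot, and variables do not carry over. Pictures are saved under pics/ and viewed, about 8 in all and at most 12, crops included, and the job is handed in when it is done.

Besides the shell and the picture viewer there is one more tool, called as a command line: name --argument value ..., lists and objects as JSON in quotes. step_arm: Moves the arm, as the interface text tells. Its arguments: {"type":"object","properties":{"commands":{"type":"array","items":{"type":"object","properties":{"delta_rot":{"type":"array","items":{"type":"number"}},"translation":{"type":"array","items":{"type":"number"}},"claw":{"type":"number"}}}},"grip_force":{"type":"number"}},"required":["commands"]}

```bash
mkdir -p pics; cat > h.py <<'E'
import numpy as np, cv2
from bench import env
def grab(n,f):
    c=env.read_camera(n); cv2.imwrite(f'pics/{f}.png',c['color'][:,:,::-1]); np.save(f'pics/{f}.npy',c,allow_pickle=True); return c
def load(f): return np.load(f'pics/{f}.npy',allow_pickle=True).item()
def K(c): return np.array([[c['fx'],0,c['cx']],[0,c['fy'],c['cy']],[0,0,1.]])
def D(c): return np.array([c['k1'],0,0,0,0.])
def ray(c,uv):
    p=cv2.undistortPoints(np.array(uv,float).reshape(-1,1,2),K(c),D(c)).reshape(-1,2)
    d=np.c_[p,np.ones(len(p))]@c['extrinsics'][:3,:3].T
    return c['extrinsics'][:3,3],d
def onz(c,uv,z):
    o,d=ray(c,uv); return o+d*((z-o[2])/d[:,2])[:,None]
def proj(c,P):
    T=np.linalg.inv(c['extrinsics']); q=np.atleast_2d(P)@T[:3,:3].T+T[:3,3]
    return cv2.projectPoints(q.reshape(-1,1,3),np.zeros(3),np.zeros(3),K(c),D(c))[0].reshape(-1,2)
E
python3 - <<'E'
from h import *
a=[grab(n,n+'0') for n in('scene','top','wrist')]
for c in a: print(c['fx'],c['k1'],c['extrinsics'].round(3).tolist())
s=env.get_state();print(s['time_s'],s['ee_pos'],s['tool_rot'],s['ft_force'],s['finger_gap'])
E
```

```text
347.55219037905806 -0.034685860561582856 [[-0.027, 0.602, -0.798, 1.282], [0.999, 0.033, -0.009, -0.017], [0.021, -0.798, -0.602, 0.678], [0.0, 0.0, 0.0, 1.0]]
415.7987128202651 0.0011076035049364921 [[-0.015, -0.995, 0.102, 0.405], [-1.0, 0.016, 0.008, 0.002], [-0.01, -0.102, -0.995, 1.2], [0.0, 0.0, 0.0, 1.0]]
303.1873400812656 -0.08180082877358681 [[0.327, 0.904, 0.275, 0.093], [0.945, -0.312, -0.097, 0.496], [-0.002, 0.292, -0.956, 0.372], [0.0, 0.0, 0.0, 1.0]]
0.15 [0.16368385 0.47197626 0.25561589] [[-5.17112347e-04  3.27647054e-01  9.44800053e-01]
 [-1.55208006e-03  9.44798779e-01 -3.27647461e-01]
 [-9.99998662e-01 -1.63583587e-03  1.99673463e-05]] [ 0.01841554 -0.58221487 -0.09655105] 0.0852740092672964
```

View pics/top0.png

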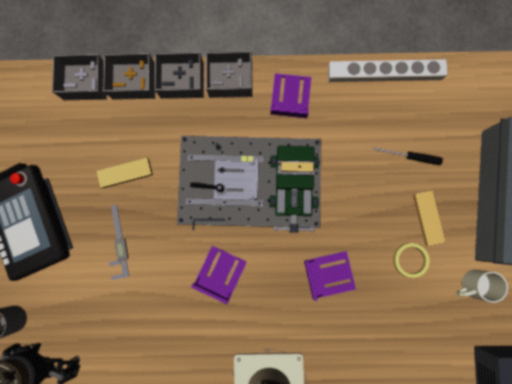

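View pics/scene0.png

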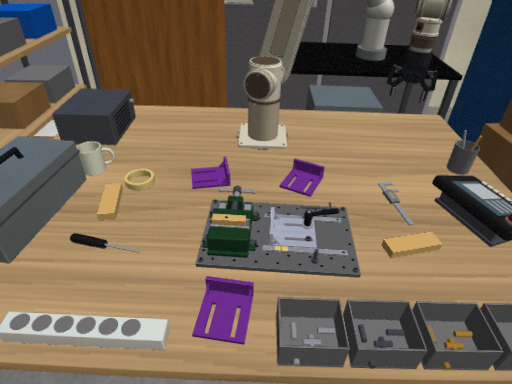

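The top view shows the plate at about (250,182) with the vice at its right end (295,180). The aluminium stop lies between the strips at (235,180), its wall at about u=258. The tape is at (247,158), and the lever hub at (219,187) with its arm pointing left to (195,185). The purple stop-shaped things at (291,95), (220,274) and (330,274) are lookalikes. Only the one on the plate is aluminium and stands in the slots. I'll measure the plate and confirm the stop in one crop.

```bash
python3 - <<'E'
from h import *
c=load('top0'); im=c['color'][:,:,::-1]
P=onz(c,[[180,137],[321,138],[321,230],[179,226],[219,187]],0.012);print(P.round(3))
print(onz(c,[[247,158]],.018),onz(c,[[219,187],[193,185]],.08))
cr=cv2.resize(im[125:240,170:330],None,fx=5,fy=5,interpolation=cv2.INTER_CUBIC);cv2.imwrite('pics/crop1.png',cr)
E
```

```text
[[ 0.715  0.249  0.012]
 [ 0.705 -0.162  0.012]
 [ 0.437 -0.154  0.012]
 [ 0.455  0.251  0.012]
 [ 0.566  0.136  0.012]]
[[0.64803604 0.05371846 0.018     ]] [[0.55646041 0.12806262 0.08      ]
 [0.56310293 0.19890118 0.08      ]]
```

View pics/crop1.png

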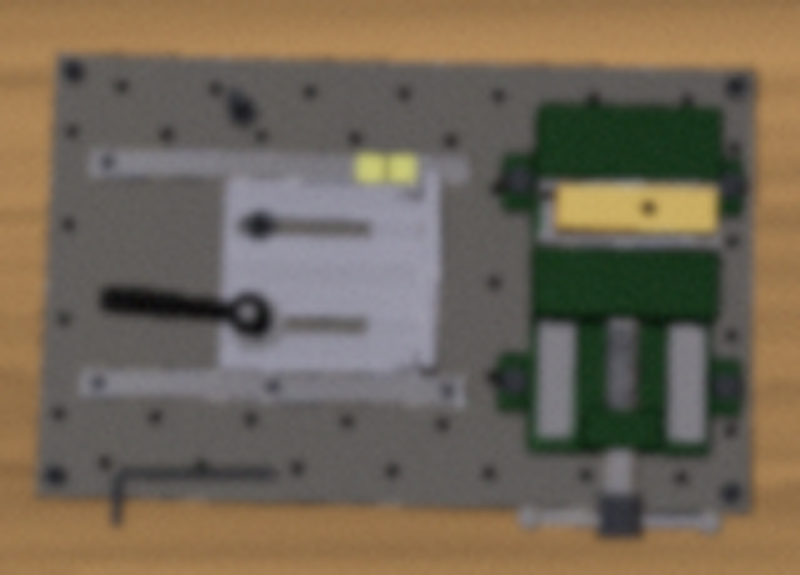

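The crop confirms the aluminium stop sits on the plate, with its wall at crop u≈435. The line lies at crop u≈387 between the two tape halves, and the lever points along the plate's +y. Next I'll go above it for a close wrist view.

step_arm --commands '[{"translation": [0,-0.0204,0.0374],"delta_rot": [0,0,0],"claw": 1},{"translation": [0,-0.0204,0.0374],"delta_rot": [0,0,0],"claw": 1},{"translation": [0,-0.0204,0.0374],"delta_rot": [0,0,0],"claw": 1},{"translation": [0,-0.0204,0.0374],"delta_rot": [0,0,0],"claw": 1},{"translation": [0,-0.0204,0.0374],"delta_rot": [0,0,0],"claw": 1},{"translation": [0,-0.0204,0.0374],"delta_rot": [0,0,0],"claw": 1},{"translation": [0,-0.0204,0.0374],"delta_rot": [0,0,0],"claw": 1},{"translation": [0,-0.0204,0.0374],"delta_rot": [0,0,0],"claw": 1},{"translation": [0,-0.0204,0.0374],"delta_rot": [0,0,0],"claw": 1},{"translation": [0,-0.0204,0.0374],"delta_rot": [0,0,0],"claw": 1},{"translation": [0,-0.0204,0.0374],"delta_rot": [0,0,0],"claw": 1},{"translation": [0,-0.0204,0.0374],"delta_rot": [0,0,0],"claw": 1}]'

```text
time_s: 1.35
ee_pos: [0.5084, 0.0925, 0.256]
tool_rot: [[-0.0, 0.328, 0.945], [0.0, 0.945, -0.328], [-1.0, -0.0, -0.0]]
ft_force: [0.1, -0.2, 0.1]
finger_gap: 0.0855
```

step_arm --commands '[{"translation": [0.01,-0.0204,0.0374],"delta_rot": [0,0,0],"claw": 1},{"translation": [0.01,-0.0204,0.0374],"delta_rot": [0,0,0],"claw": 1},{"translation": [0.01,0,0],"delta_rot": [-8.5,0,0],"claw": 0.6},{"translation": [0,0,0],"delta_rot": [-8.5,0,0],"claw": 0.6},{"translation": [0,0,0],"delta_rot": [0,0,0],"claw": 0.6},{"translation": [0,0,0],"delta_rot": [0,0,0],"claw": 0.6}]'

```text
time_s: 1.95
ee_pos: [0.5648, 0.0311, 0.2261]
tool_rot: [[-0.0, 0.04, 0.999], [0.0, 0.999, -0.04], [-1.0, -0.0, -0.0]]
ft_force: [0.6, -1.0, -0.0]
finger_gap: 0.0516
```

```bash
python3 - <<'E'
from h import *
c=grab('wrist','w1');s=env.get_state();print(s['time_s'],s['ee_pos'],s['tool_rot'].round(3) if hasattr(s['tool_rot'],'round') else s['tool_rot'],s['ft_force'],s['finger_gap'])
cv2.imwrite('pics/w1b.png',cv2.resize(c['color'][:,:,::-1],(800,600),interpolation=cv2.INTER_CUBIC))
E
```

```text
2.0 [0.56492396 0.03119711 0.22644492] [[ 0.     0.039  0.999]
 [-0.     0.999 -0.039]
 [-1.    -0.     0.   ]] [ 0.00302248  0.46029214 -0.07156429] 0.051209311807806863
```

View pics/w1b.png

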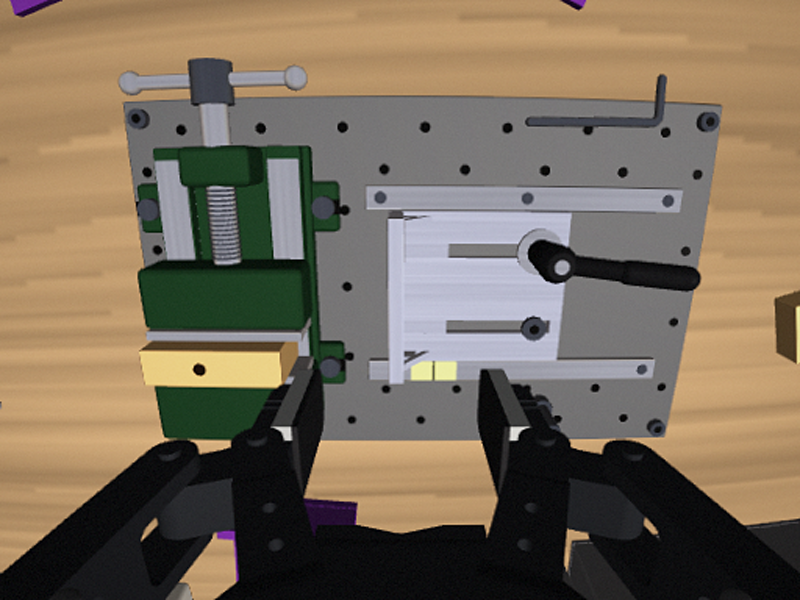

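The wrist view (800x600 copy) shows the line at (434,371), the wall's top strip at u 389–404 for v 218–383, and the hub top at (561,267). The lever end is at (695,279), and the vice board is at the left. Next I'll measure these at subpixel level.

```bash
cat > m.py <<'E'
from h import *
def rowedge(g,v,u0,u1,sign):   # strongest rising(+)/falling(-) edge in row band, subpixel
    r=g[v-1:v+2,u0:u1].mean(0); d=sign*np.diff(r); i=int(d.argmax())
    o=0.
    if 0<i<len(d)-1:
        a,b,e=d[i-1:i+2]; o=(a-e)/(2*(a-2*b+e)) if a-2*b+e else 0
    return u0+i+.5+o
def tapeline(c):
    im=c['color'].astype(float); h=cv2.cvtColor(c['color'],cv2.COLOR_RGB2HSV)
    m=((h[...,0]>24)&(h[...,0]<35)&(h[...,1]>60)&(h[...,2]>150)).astype(np.uint8)
    n,l,st,ce=cv2.connectedComponentsWithStats(m); return m,[(st[i].tolist(),ce[i].round(1).tolist()) for i in range(1,n) if st[i][4]>20]
E
python3 - <<'E'
from m import *
c=load('w1'); g=cv2.cvtColor(c['color'],cv2.COLOR_RGB2GRAY).astype(float)
m,cc=tapeline(c); print(cc)
print(g[231:245:2,258:296].astype(int))
# wall face top edge
vs=range(150,235,10); E=[(rowedge(g,v,240,256,+1),v) for v in vs]; print(np.round(E,2).tolist())
print(onz(c,E,.058).round(4).tolist())
# plate corners (12 mm), strips ends (18mm)
print('corners',onz(c,np.array([[124,103],[720,105],[662,440],[163,438]])*.64,.012).round(4).tolist())
print('hub',onz(c,np.array([[561,267]])*.64,.068).round(4),'end',onz(c,np.array([[692,279]])*.64,.09).round(4))
E
```

```text
[([510, 196, 2, 37, 71], [510.5, 213.8]), ([263, 231, 14, 12, 147], [269.9, 237.2]), ([278, 232, 14, 11, 154], [284.5, 237.0])]
[[153  61  83 119 176 197 192 191 188 190 194 208 217 215 213 214 214 217
  188 114 174 216 212 212 210 212 212 210 214 211 212 214 213 202 175 161
  163 163]
 [176 169 192 190 190 190 195 208 227 229 229 229 228 228 228 228 228 233
  212 123 193 232 229 229 228 229 228 228 228 229 229 229 229 226 188 157
  164 165]
 [195 186 192 179 182 219 231 229 228 228 228 228 229 229 228 229 228 233
  192  89 193 232 228 228 229 227 227 228 228 228 229 228 230 225 184 153
  155 154]
 [184 158 160 157 169 215 230 228 228 228 228 228 227 227 227 228 229 232
  191  91 194 233 229 229 229 228 229 228 228 228 227 228 230 217 174 156
  157 160]
 [176 157 157 156 167 217 229 227 228 228 228 228 228 229 227 227 228 233
  191  88 195 232 228 228 228 230 228 228 228 229 227 229 230 216 170 155
  157 156]
 [175 156 157 157 168 216 231 230 229 229 230 230 229 229 229 230 230 235
  190  91 197 235 230 229 230 229 230 230 229 230 230 230 231 218 174 158
  157 157]
 [154 117 123 128 138 160 168 168 169 169 168 168 171 169 167 170 169 172
  137 107 154 171 169 167 167 166 170 167 166 167 167 166 167 156 132 125
  125 126]]
[[247.92, 150.0], [247.96, 160.0], [247.99, 170.0], [247.91, 180.0], [247.96, 190.0], [248.13, 200.0], [248.3, 210.0], [248.34, 220.0], [248.56, 230.0]]
[[0.535, 0.0241, 0.058], [0.5445, 0.0237, 0.058], [0.5543, 0.0233, 0.058], [0.5642, 0.0227, 0.058], [0.5743, 0.0223, 0.058], [0.5846, 0.022, 0.058], [0.5951, 0.0217, 0.058], [0.6059, 0.0212, 0.058], [0.6169, 0.0209, 0.058]]
corners [[0.4443, -0.1511, 0.012], [0.46, 0.2537, 0.012], [0.7212, 0.2431, 0.012], [0.702, -0.171, 0.012]]
hub [[0.5568 0.1275 0.068 ]] end [[0.561  0.1971 0.09  ]]
```

```bash
python3 - <<'E'
from m import *
c=load('w1'); g=cv2.cvtColor(c['color'],cv2.COLOR_RGB2GRAY).astype(float)
L=onz(c,[[277.0,237]],.018)[0]; ey=np.array([.040,.9992]); ex=np.array([.9992,-.040])
F=np.array([.5743,.0223]); print(L,'line-face along y',(L[:2]-F)@ey, 'x rel', (L[:2]-np.array([.582,.0436]))@ex)
# wall ends along its top
for col in(252,254): print(g[130:148,col].astype(int),g[236:252,col].astype(int))
E
```

```text
[0.64499334 0.05213255 0.018     ] line-face along y 0.03263641834632635 x rel 0.06260164581368598
[155 157 161 190 104  70  75  78  74  52 194 194 193 191 189 190 190 192] [195 195 193 194 194 193 194 196 192 164 112 113 115 116 117 117]
[157 157 160 190 106  72  73  77  75  48 201 195 195 193 194 193 194 193] [190 191 190 190 191 193 191 193 191 160 109 115 115 114 117 116]
```

step_arm --commands '[{"translation": [0.04,-0.0044,0.015],"delta_rot": [0,0,0],"claw": 0.6},{"translation": [0.04,0,0],"delta_rot": [0,0,0],"claw": 0.6},{"translation": [0.04,0,0],"delta_rot": [0,0,0],"claw": 0.6},{"translation": [0.025,0,0],"delta_rot": [0,0,0],"claw": 0.6},{"translation": [0,0,0],"delta_rot": [0,0,0],"claw": 0.6},{"translation": [0,0,0],"delta_rot": [0,0,0],"claw": 0.6}]'

```text
time_s: 2.6
ee_pos: [0.58, 0.0264, 0.082]
tool_rot: [[0.0, 0.038, 0.999], [-0.0, 0.999, -0.038], [-1.0, 0.0, 0.0]]
ft_force: [1.3, -0.2, 0.8]
finger_gap: 0.051
```

The line is 32.6 mm past the face, within the stated 10–53 mm. The mark's plate x is 62.6 mm against the stated 64 mm, which is consistent. Next I descend and grip.

step_arm --commands '[{"translation": [0.014,0.0007,0],"delta_rot": [0,0,0],"claw": 0.6},{"translation": [0.014,0,0],"delta_rot": [0,0,0],"claw": 0.6},{"translation": [0,0,0],"delta_rot": [0,0,0],"claw": 0.3},{"translation": [0,0,0],"delta_rot": [0,0,0],"claw": 0},{"translation": [0,0,0],"delta_rot": [0,0,0],"claw": 0},{"translation": [0,0,0],"delta_rot": [0,0,0],"claw": 0},{"translation": [0,0,0],"delta_rot": [0,0,0],"claw": 0}]' --grip_force 30

```text
time_s: 3.3
ee_pos: [0.5814, 0.0272, 0.0555]
tool_rot: [[0.004, 0.037, 0.999], [0.001, 0.999, -0.037], [-1.0, 0.001, 0.004]]
ft_force: [-0.6, 1.3, 5.6]
finger_gap: 0.0097
```

step_arm --commands '[{"translation": [0,0.005,0],"delta_rot": [0,0,0],"claw": 0},{"translation": [0,0.005,0],"delta_rot": [0,0,0],"claw": 0},{"translation": [0,0.005,0],"delta_rot": [0,0,0],"claw": 0},{"translation": [0,0.005,0],"delta_rot": [0,0,0],"claw": 0},{"translation": [0,0.005,0],"delta_rot": [0,0,0],"claw": 0},{"translation": [0,0.005,0],"delta_rot": [0,0,0],"claw": 0},{"translation": [0,0,0],"delta_rot": [0,0,0],"claw": 0},{"translation": [0,0,0],"delta_rot": [0,0,0],"claw": 0},{"translation": [0,0,0],"delta_rot": [0,0,0],"claw": 0}]'

```text
time_s: 4.2
ee_pos: [0.5826, 0.0557, 0.0555]
tool_rot: [[0.004, 0.038, 0.999], [-0.002, 0.999, -0.038], [-1.0, -0.002, 0.004]]
ft_force: [0.1, -3.2, 7.3]
finger_gap: 0.0092
```

```bash
python3 - <<'E'
from m import *
c=grab('wrist','w2');s=env.get_state();print(s['time_s'],s['ee_pos'],s['ft_force'],s['finger_gap'])
cv2.imwrite('pics/w2b.png',cv2.resize(c['color'][:,:,::-1],(800,600),interpolation=cv2.INTER_CUBIC))
print(tapeline(c)[1])
E
```

```text
4.25 [0.58260707 0.05573648 0.05548995] [ 0.5492189  -3.44883792  5.72442882] 0.009577563135205247
[([239, 319, 7, 20, 124], [242.4, 328.7])]
```

View pics/w2b.png

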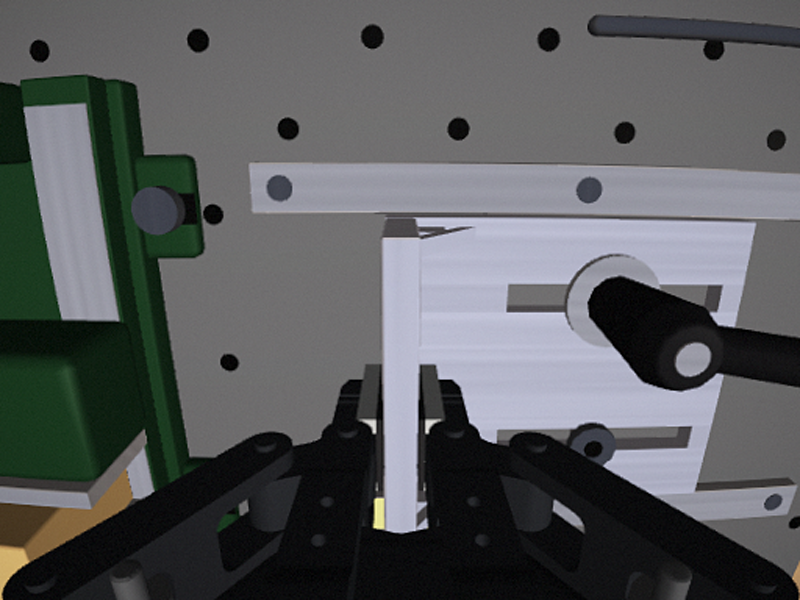

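Gripped. The wall's top is at u 384–420, the tape peeks out at (379,515), and the fingers hide the line. I'll move a bit further, then let go and look from the vice side.

step_arm --commands '[{"translation": [0,0.0025,0],"delta_rot": [0,0,0],"claw": 0},{"translation": [0,0,0],"delta_rot": [0,0,0],"claw": 0},{"translation": [0,0,0],"delta_rot": [0,0,0],"claw": 0},{"translation": [0,0,0],"delta_rot": [0,0,0],"claw": 0.4},{"translation": [0,0,0],"delta_rot": [0,0,0],"claw": 0.4},{"translation": [0,0,0],"delta_rot": [0,0,0],"claw": 0.4},{"translation": [-0.03,0,0],"delta_rot": [0,0,0],"claw": 0.4},{"translation": [-0.04,0,0],"delta_rot": [0,0,0],"claw": 0.4},{"translation": [-0.03,-0.035,0.02],"delta_rot": [0,0,0],"claw": 0.4},{"translation": [0,0,0.02],"delta_rot": [0,0,0],"claw": 0.4},{"translation": [0,0,0],"delta_rot": [0,0,0],"claw": 0.4},{"translation": [0,0,0],"delta_rot": [0,0,0],"claw": 0.4}]'

```text
time_s: 5.45
ee_pos: [0.6186, 0.0231, 0.1521]
tool_rot: [[-0.003, 0.037, 0.999], [0.0, 0.999, -0.037], [-1.0, 0.0, -0.003]]
ft_force: [0.7, 0.4, -0.8]
finger_gap: 0.0341
```

```bash
python3 - <<'E'
from m import *
c=grab('wrist','w3');s=env.get_state();print(s['time_s'],s['ee_pos'],s['ft_force'],s['finger_gap'])
cc=tapeline(c)[1];print(cc)
p=proj(c,[[.645,.052,.018]])[0];print(p)
u,v=p.astype(int);u=max(u,50);v=min(v,330)
print('crop origin',u-50,v-45)
cv2.imwrite('pics/w3b.png',cv2.resize(c['color'][v-45:v+45,u-50:u+70,::-1],None,fx=6,fy=6,interpolation=cv2.INTER_CUBIC))
E
```

```text
5.5 [0.61805765 0.0233249  0.1517102 ] [ 0.26267374  0.16205566 -0.63179709] 0.0339417751722877
[([272, 210, 19, 16, 288], [280.5, 217.5]), ([306, 214, 4, 13, 29], [307.7, 220.0])]
[290.09693697 217.92456789]
crop origin 240 172
```

View pics/w3b.png

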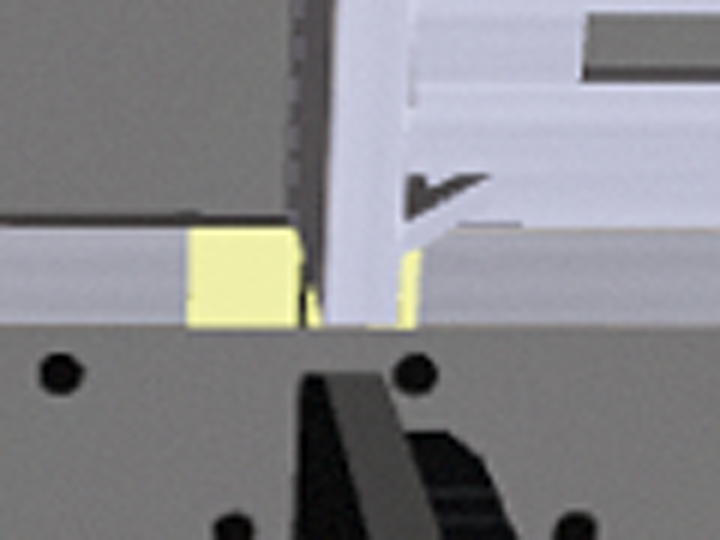

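The wall's face is the dark band at crop u 300–330. A sliver of the line shows at (303,310), so the stop seems about 1 mm short. I'll go closer for a finer measurement.

step_arm --commands '[{"translation": [0.02,0.005,0.02],"delta_rot": [0,0,0],"claw": 0},{"translation": [0.025,0,0],"delta_rot": [0,0,0],"claw": 0},{"translation": [0,0,0],"delta_rot": [0,0,0],"claw": 0},{"translation": [0,0,0],"delta_rot": [0,0,0],"claw": 0},{"translation": [0,0,0],"delta_rot": [0,0,0],"claw": 0}]'

```text
time_s: 6.0
ee_pos: [0.6397, 0.0275, 0.1091]
tool_rot: [[0.001, 0.037, 0.999], [0.0, 0.999, -0.037], [-1.0, 0.0, 0.001]]
ft_force: [0.3, -0.5, -0.5]
finger_gap: 0.0001
```

```bash
python3 - <<'E'
from m import *
c=grab('wrist','w4');s=env.get_state();print(s['time_s'],s['ee_pos'],s['ft_force'],s['finger_gap'])
print(tapeline(c)[1])
p=proj(c,[[.645,.052,.018]])[0];print(p)
u,v=p.astype(int)
print('crop origin',u-50,v-45)
cv2.imwrite('pics/w4b.png',cv2.resize(c['color'][v-45:v+45,u-50:u+70,::-1],None,fx=6,fy=6,interpolation=cv2.INTER_CUBIC))
g=cv2.cvtColor(c['color'],cv2.COLOR_RGB2GRAY)
for r in range(v-24,v+20,2): print(r,u-18,g[r,u-18:u+14].tolist())
E
```

```text
6.05 [0.64011707 0.02741095 0.10960229] [ 0.62759086 -0.35535895 -0.16234055] 3.4471561643613765e-06
[([268, 203, 23, 20, 440], [278.6, 212.5]), ([310, 208, 4, 15, 28], [312.1, 215.1]), ([291, 215, 5, 8, 24], [292.2, 219.3])]
[290.3739746 212.714232 ]
crop origin 240 167
188 272 [118, 120, 120, 119, 120, 121, 118, 119, 119, 120, 117, 120, 118, 120, 123, 98, 101, 99, 82, 82, 82, 83, 79, 84, 148, 199, 208, 206, 206, 205, 203, 205]
190 272 [119, 120, 117, 119, 120, 120, 120, 119, 118, 117, 122, 118, 122, 121, 121, 99, 79, 80, 81, 84, 82, 81, 81, 87, 152, 203, 208, 206, 204, 204, 203, 204]
192 272 [117, 119, 121, 118, 119, 121, 119, 119, 121, 122, 120, 121, 120, 123, 120, 97, 80, 82, 80, 83, 81, 81, 79, 94, 156, 204, 207, 204, 205, 204, 205, 204]
194 272 [121, 119, 119, 119, 121, 119, 121, 118, 122, 119, 121, 121, 118, 120, 115, 89, 100, 98, 80, 82, 79, 83, 79, 109, 167, 200, 206, 206, 205, 205, 204, 203]
196 272 [119, 120, 123, 121, 120, 120, 116, 119, 118, 119, 120, 119, 119, 121, 114, 91, 97, 97, 81, 82, 82, 80, 79, 116, 172, 202, 207, 205, 203, 205, 206, 203]
198 272 [123, 118, 121, 
[... 2070 characters left out ...]
220, 216, 218, 217, 214]
224 272 [116, 117, 116, 120, 117, 118, 116, 117, 119, 118, 117, 116, 118, 116, 116, 117, 117, 117, 121, 121, 122, 116, 116, 117, 116, 116, 115, 117, 117, 115, 120, 115]
226 272 [119, 118, 119, 118, 120, 122, 120, 120, 118, 120, 121, 119, 121, 118, 121, 120, 118, 120, 120, 123, 120, 122, 121, 119, 119, 122, 121, 121, 118, 121, 121, 120]
228 272 [121, 121, 118, 120, 120, 122, 121, 119, 119, 120, 120, 120, 123, 122, 121, 121, 121, 123, 120, 122, 119, 120, 120, 120, 123, 119, 120, 122, 118, 120, 120, 121]
230 272 [121, 121, 121, 120, 120, 121, 119, 121, 119, 124, 122, 118, 120, 122, 121, 122, 119, 120, 121, 121, 119, 123, 119, 122, 117, 121, 119, 122, 120, 119, 120, 121]
```

View pics/w4b.png

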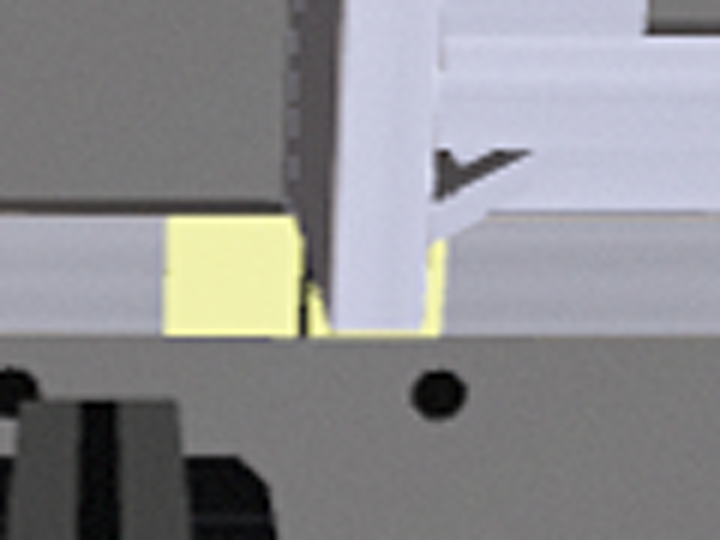

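```bash
python3 - <<'E'
from m import *
c=load('w4'); g=cv2.cvtColor(c['color'],cv2.COLOR_RGB2GRAY).astype(float)
tl=onz(c,[[268.0,212]],.018)[0]
B=onz(c,[[290.09,220]],.018)[0]; print('line pt',B,'px mm', onz(c,[[291.09,220]],.018)[0][1]-B[1])
# top edge of wall face -> its direction & y at z=.058
E=[(rowedge(g,v,286,302,1),v) for v in range(100,222,8)]
T=onz(c,E,.058); k=np.polyfit(T[:,0],T[:,1],1); print('top edge slope',k[0], np.abs(T[:,1]-np.polyval(k,T[:,0])).max())
print('top face y - line at same x (along wall dir):', np.polyval(k,B[0])-B[1])
E2=[(rowedge(g,v,280,292,-1),v) for v in range(100,198,8)]
for z in(.012,.018,.02):
  Q=onz(c,E2,z);k2=np.polyfit(Q[:,0],Q[:,1],1);print('dark edge at z',z,'slope',k2[0],np.abs(Q[:,1]-np.polyval(k2,Q[:,0])).max(),'minus line',np.polyval(k2,B[0])-B[1])
ey=np.array([.04,.9992,0]);ex=np.array([.9992,-.04,0])
for d in(-.001,-.0005,0,.0005):
  P=B+d*ey; P=P-ex*((B[0]-.6366)); 
  print(d,[proj(c,np.r_[P[:2],z])[0].round(1).tolist() for z in(.012,.018,.024,.035,.058)])
E
```

```text
line pt [0.65074657 0.05178159 0.018     ] px mm 0.0007397933149396949
top edge slope -0.050144039219425146 0.0015698953235937646
top face y - line at same x (along wall dir): -0.0030765351759531392
dark edge at z 0.012 slope -0.04214915667476992 0.0009601673622068943 minus line -0.0027378489617085264
dark edge at z 0.018 slope -0.04214915667476992 0.0009332179025183726 minus line -0.003387291402241581
dark edge at z 0.02 slope -0.042149156674770025 0.0009242347492888769 minus line -0.0036037722157526153
-0.001 [[288.6, 199.3], [289.5, 201.9], [290.4, 204.6], [292.1, 210.0], [296.5, 223.4]]
-0.0005 [[289.3, 199.3], [290.1, 201.9], [291.1, 204.6], [292.9, 210.0], [297.3, 223.4]]
0 [[289.9, 199.3], [290.8, 201.9], [291.8, 204.6], [293.6, 210.0], [298.2, 223.4]]
0.0005 [[290.6, 199.3], [291.5, 201.9], [292.5, 204.6], [294.4, 210.0], [299.0, 223.4]]
```

```bash
cat > fit.py <<'E'
from m import *
import sys
from scipy.stats import theilslopes
def report(f,line,r0,r1,t,b,xc=.6366,th=.04):
    c=load(f); g=cv2.cvtColor(c['color'],cv2.COLOR_RGB2GRAY).astype(float)
    B=onz(c,[line],.018)[0]; ly=B[1]+(B[0]-xc)*th   # line level carried to the wall's +x end
    for name,w,s,z in(('top',t,1,.058),('foot',b,-1,.012)):
        T=onz(c,[(rowedge(g,v,w[0],w[1],s),v) for v in range(r0,r1,3)],z)
        k=theilslopes(T[:,1],T[:,0]); res=T[:,1]-k[1]-k[0]*T[:,0]
        print(name,'slope',round(k[0],4),'med res mm',round(1e3*np.median(abs(res)),2),'face-line mm',round(1e3*(k[1]+k[0]*xc-ly),2))
E
python3 - <<'E'
from fit import *
report('w4',[290.09,220],100,198,(286,302),(282,291))
report('w4',[290.09,220],150,198,(290,300),(284,290))
E
```

```text
top slope -0.0386 med res mm 0.09 face-line mm -2.29
foot slope -0.0403 med res mm 0.37 face-line mm -2.41
top slope -0.0358 med res mm 0.05 face-line mm -2.26
foot slope -0.0368 med res mm 0.26 face-line mm -2.49
```

The top edge, foot edge and silhouette all agree: the face is 2.0–2.4 mm short of the line. I'll regrip and push on by 2.2 mm.

step_arm --commands '[{"translation": [0,0.0277,-0.029],"delta_rot": [0,0,0],"claw": 0.4},{"translation": [0,0,-0.029],"delta_rot": [0,0,0],"claw": 0.4},{"translation": [0,0,0],"delta_rot": [0,0,0],"claw": 0.4},{"translation": [0.027,0,0],"delta_rot": [0,0,0],"claw": 0.4},{"translation": [0.027,0,0],"delta_rot": [0,0,0],"claw": 0.4},{"translation": [0,0,0],"delta_rot": [0,0,0],"claw": 0.2},{"translation": [0,0,0],"delta_rot": [0,0,0],"claw": 0},{"translation": [0,0,0],"delta_rot": [0,0,0],"claw": 0},{"translation": [0,0,0],"delta_rot": [0,0,0],"claw": 0},{"translation": [0,0,0],"delta_rot": [0,0,0],"claw": 0}]'

```text
time_s: 7.05
ee_pos: [0.5833, 0.057, 0.0549]
tool_rot: [[0.001, 0.037, 0.999], [-0.0, 0.999, -0.037], [-1.0, -0.0, 0.001]]
ft_force: [0.2, 0.2, -4.3]
finger_gap: 0.0095
```

step_arm --commands '[{"translation": [0,0.0015,0],"delta_rot": [0,0,0],"claw": 0},{"translation": [0,0.0015,0],"delta_rot": [0,0,0],"claw": 0},{"translation": [0,0,0],"delta_rot": [0,0,0],"claw": 0},{"translation": [0,0,0],"delta_rot": [0,0,0],"claw": 0}]'

```text
time_s: 7.45
ee_pos: [0.5833, 0.0603, 0.0544]
tool_rot: [[0.001, 0.037, 0.999], [0.0, 0.999, -0.037], [-1.0, 0.0, 0.001]]
ft_force: [-0.2, -0.3, -2.8]
finger_gap: 0.0091
```

step_arm --commands '[{"translation": [0,0,0],"delta_rot": [0,0,0],"claw": 0.4},{"translation": [0,0,0],"delta_rot": [0,0,0],"claw": 0.4},{"translation": [0,0,0],"delta_rot": [0,0,0],"claw": 0.4},{"translation": [-0.027,0,0],"delta_rot": [0,0,0],"claw": 0.4},{"translation": [-0.027,0,0],"delta_rot": [0,0,0],"claw": 0.2},{"translation": [0,-0.0307,0.029],"delta_rot": [0,0,0],"claw": 0},{"translation": [0,0,0.029],"delta_rot": [0,0,0],"claw": 0},{"translation": [0,0,0],"delta_rot": [0,0,0],"claw": 0},{"translation": [0,0,0],"delta_rot": [0,0,0],"claw": 0},{"translation": [0,0,0],"delta_rot": [0,0,0],"claw": 0}]'

```text
time_s: 8.45
ee_pos: [0.6386, 0.0275, 0.1077]
tool_rot: [[-0.002, 0.037, 0.999], [0.0, 0.999, -0.037], [-1.0, -0.0, -0.002]]
ft_force: [0.5, 0.6, 0.3]
finger_gap: -0.0002
```

```bash
python3 - <<'E'
from fit import *
c=grab('wrist','w5');s=env.get_state();print(s['time_s'],s['ee_pos'],s['ft_force'])
g=cv2.cvtColor(c['color'],cv2.COLOR_RGB2GRAY)
print(tapeline(c)[1])
for r in range(194,226,2): print(r,282,g[r,282:306].tolist())
cv2.imwrite('pics/w5b.png',cv2.resize(c['color'][167:257,240:360,::-1],None,fx=6,fy=6,interpolation=cv2.INTER_CUBIC))
E
```

```text
8.5 [0.63859636 0.02760276 0.10787355] [-0.82202135  0.01373932  0.80393   ]
[([268, 205, 23, 21, 438], [278.8, 214.8]), ([292, 207, 7, 18, 81], [294.1, 217.4])]
194 282 [122, 119, 120, 120, 118, 120, 119, 121, 122, 97, 97, 99, 82, 83, 82, 83, 83, 79, 89, 153, 203, 208, 205, 205]
196 282 [122, 123, 119, 121, 123, 121, 118, 119, 118, 90, 97, 98, 83, 79, 84, 81, 83, 80, 91, 159, 204, 211, 207, 207]
198 282 [121, 120, 120, 122, 119, 122, 122, 119, 116, 93, 80, 83, 78, 82, 82, 82, 82, 78, 111, 168, 203, 209, 206, 206]
200 282 [121, 122, 121, 122, 120, 119, 122, 120, 119, 95, 104, 99, 79, 82, 81, 81, 83, 80, 116, 173, 202, 210, 207, 205]
202 282 [122, 119, 122, 122, 119, 119, 119, 122, 116, 93, 103, 98, 80, 81, 84, 83, 83, 78, 125, 178, 203, 205, 206, 207]
204 282 [63, 61, 60, 69, 73, 76, 75, 76, 69, 70, 82, 83, 82, 84, 83, 83, 79, 74, 129, 187, 206, 207, 208, 207]
206 282 [239, 241, 239, 241, 240, 241, 240, 245, 194, 43, 93, 104, 78, 82, 81, 83, 82, 72, 135, 192, 207, 206, 206, 205]
208 282 [234, 233, 233, 234, 234, 234, 235, 241, 177, 1, 212, 225, 129, 78, 83, 83, 80, 73, 138, 196, 208,
[... 319 characters left out ...]
211, 241, 240, 216, 123, 80, 78, 84, 150, 201, 211, 206, 206, 205]
216 282 [234, 233, 234, 234, 234, 235, 237, 228, 128, 46, 207, 240, 236, 242, 187, 81, 75, 88, 156, 204, 210, 206, 205, 205]
218 282 [234, 234, 234, 233, 235, 234, 237, 228, 127, 42, 214, 239, 235, 237, 219, 130, 73, 93, 160, 204, 209, 207, 206, 203]
220 282 [235, 233, 234, 233, 233, 235, 238, 227, 120, 98, 221, 238, 234, 235, 239, 213, 118, 106, 170, 203, 209, 206, 204, 206]
222 282 [234, 234, 234, 234, 234, 235, 239, 205, 81, 98, 223, 239, 235, 234, 236, 240, 180, 115, 173, 203, 207, 206, 206, 206]
224 282 [234, 236, 235, 236, 235, 236, 240, 199, 78, 100, 220, 238, 235, 235, 236, 237, 225, 172, 182, 210, 211, 209, 207, 205]
```

View pics/w5b.png

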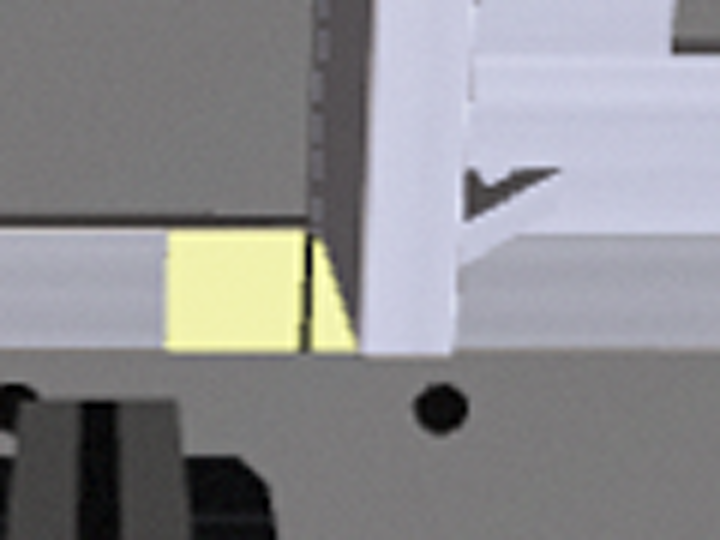

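```bash
python3 - <<'E'
from fit import *
report('w5',[290.42,222],150,202,(294,306),(285,292))
report('w5',[290.9,208],150,202,(294,306),(285,292))
c=load('w5');B=onz(c,[[290.42,222]],.018)[0];print(B,onz(c,[[290.9,208]],.018)[0])
ey=np.array([.04,.9992,0]);ex=np.array([.9992,-.04,0])
for d in(-.0005,0,.0005,.001):
  P=B+d*ey-ex*(B[0]-.6366)
  print(d,[proj(c,np.r_[P[:2],z])[0].round(1).tolist() for z in(.012,.018,.024,.035,.058)])
E
```

```text
top slope -0.0366 med res mm 0.07 face-line mm 0.4
foot slope 0.0449 med res mm 0.61 face-line mm 1.09
top slope -0.0366 med res mm 0.07 face-line mm 0.47
foot slope 0.0449 med res mm 0.61 face-line mm 1.16
[0.65043469 0.05184067 0.018     ] [0.63950857 0.05220849 0.018     ]
-0.0005 [[289.6, 201.6], [290.5, 204.2], [291.4, 207.0], [293.2, 212.5], [297.8, 226.2]]
0 [[290.2, 201.6], [291.1, 204.2], [292.1, 207.0], [294.0, 212.5], [298.6, 226.2]]
0.0005 [[290.9, 201.6], [291.8, 204.2], [292.8, 207.0], [294.7, 212.5], [299.4, 226.2]]
0.001 [[291.6, 201.6], [292.5, 204.2], [293.5, 207.0], [295.5, 212.6], [300.3, 226.2]]
```

The line is now visible just clear of the face, at crop (308,290). The foot edge and top edge put the face about 0.4–0.5 mm beyond it. I'll mend that by regripping 0.5 mm back, with the same inverse motion.

step_arm --commands '[{"translation": [0,0.0307,-0.029],"delta_rot": [0,0,0],"claw": 0.4},{"translation": [0,0,-0.029],"delta_rot": [0,0,0],"claw": 0.4},{"translation": [0,0,0],"delta_rot": [0,0,0],"claw": 0.4},{"translation": [0.027,0,0],"delta_rot": [0,0,0],"claw": 0.4},{"translation": [0.027,0,0],"delta_rot": [0,0,0],"claw": 0.2},{"translation": [0,0,0],"delta_rot": [0,0,0],"claw": 0},{"translation": [0,0,0],"delta_rot": [0,0,0],"claw": 0},{"translation": [0,0,0],"delta_rot": [0,0,0],"claw": 0},{"translation": [0,-0.0006,0],"delta_rot": [0,0,0],"claw": 0},{"translation": [0,0,0],"delta_rot": [0,0,0],"claw": 0},{"translation": [0,0,0],"delta_rot": [0,0,0],"claw": 0},{"translation": [0,0,0],"delta_rot": [0,0,0],"claw": 0}]'

```text
time_s: 9.7
ee_pos: [0.5802, 0.0599, 0.0527]
tool_rot: [[-0.006, 0.036, 0.999], [0.0, 0.999, -0.036], [-1.0, 0.0, -0.006]]
ft_force: [-4.2, 3.8, -12.3]
finger_gap: 0.0094
```

step_arm --commands '[{"translation": [0,0,0],"delta_rot": [0,0,0],"claw": 0.4},{"translation": [0,0,0],"delta_rot": [0,0,0],"claw": 0.4},{"translation": [0,0,0],"delta_rot": [0,0,0],"claw": 0.4},{"translation": [-0.027,0,0],"delta_rot": [0,0,0],"claw": 0.4},{"translation": [-0.027,0,0],"delta_rot": [0,0,0],"claw": 0.2},{"translation": [0,-0.0301,0.029],"delta_rot": [0,0,0],"claw": 0},{"translation": [0,0,0.029],"delta_rot": [0,0,0],"claw": 0},{"translation": [0,0,0],"delta_rot": [0,0,0],"claw": 0},{"translation": [0,0,0],"delta_rot": [0,0,0],"claw": 0},{"translation": [0,0,0],"delta_rot": [0,0,0],"claw": 0}]'

```text
time_s: 10.7
ee_pos: [0.6392, 0.0274, 0.1085]
tool_rot: [[-0.0, 0.037, 0.999], [0.0, 0.999, -0.037], [-1.0, 0.0, -0.0]]
ft_force: [-0.5, 0.4, 0.1]
finger_gap: -0.0003
```

```bash
cat >> fit.py <<'E'
def full(f):
    c=grab('wrist',f);s=env.get_state();print(s['time_s'],np.round(s['ee_pos'],4),np.round(s['ft_force'],1))
    g=cv2.cvtColor(c['color'],cv2.COLOR_RGB2GRAY).astype(float)
    r=[v for v in range(200,232) if (g[v,270:286]>225).all()][-7:-1]   # last tape rows
    w=np.clip(225-g[r,286:295],0,None); U=(w*np.arange(286,295)).sum(1)/w.sum(1); print('line u',U.round(2),r)
    u,v=np.median(U),np.mean(r)
    report(f,[u,v],150,int(v)-20,(int(u)+3,int(u)+14),(int(u)-5,int(u)+2))
    for q in range(int(v)-24,int(v)+4,2): print(q,284,g[q,284:304].astype(int).tolist())
E
python3 -c "
from fit import *
full('w6')"
```

```text
10.75 [0.639  0.0275 0.1084] [-0.2  0.5 -0.3]
line u [290.71 290.7  290.57 290.34 290.36 290.36] [217, 218, 219, 220, 221, 222]
top slope -0.0347 med res mm 0.05 face-line mm -0.37
foot slope -0.0269 med res mm 0.3 face-line mm -0.28
195 284 [123, 121, 119, 121, 120, 122, 98, 97, 96, 78, 84, 86, 85, 79, 78, 122, 178, 203, 206, 207]
197 284 [120, 120, 121, 120, 122, 116, 94, 80, 80, 81, 82, 82, 79, 80, 72, 126, 187, 207, 207, 206]
199 284 [119, 123, 122, 123, 121, 116, 93, 103, 98, 78, 81, 84, 82, 81, 74, 131, 189, 206, 207, 207]
201 284 [89, 85, 85, 83, 87, 91, 84, 102, 96, 81, 82, 82, 82, 81, 72, 136, 193, 207, 207, 206]
203 284 [87, 88, 89, 89, 89, 89, 83, 77, 83, 84, 81, 81, 81, 83, 75, 141, 197, 208, 207, 206]
205 284 [236, 237, 236, 237, 238, 244, 190, 57, 68, 86, 85, 82, 83, 84, 79, 145, 200, 209, 207, 206]
207 284 [233, 234, 233, 234, 235, 242, 188, 39, 137, 132, 79, 82, 84, 82, 82, 145, 200, 209, 207, 207]
209 284 [234, 233, 235, 234, 235, 241, 179, 5, 215, 198, 81, 78, 82, 80, 87, 149, 202, 209, 206, 206]
211 284 [233, 233, 234, 233, 235, 241, 175, 9, 207, 225, 132, 75, 78, 81, 92, 157, 204, 211, 206, 204]
213 284 [234, 233, 234, 233, 236, 240, 171, 44, 213, 244, 216, 124, 78, 81, 101, 166, 202, 207, 208, 206]
215 284 [234, 234, 234, 234, 236, 226, 129, 44, 211, 241, 241, 188, 80, 73, 113, 173, 202, 206, 208, 205]
217 284 [234, 233, 233, 234, 237, 227, 127, 46, 212, 239, 237, 219, 130, 73, 121, 179, 203, 205, 208, 206]
219 284 [233, 234, 235, 233, 238, 225, 120, 99, 221, 238, 236, 239, 211, 115, 126, 186, 206, 207, 206, 205]
221 284 [233, 233, 234, 235, 239, 202, 77, 99, 223, 237, 235, 236, 241, 178, 129, 187, 208, 207, 207, 205]
```

The stop is now within about 0.3 mm of the line: the fits give −0.3 and the silhouette slightly positive. Next is the lever. I'll rise and go to its robot side with the fingers shut.

step_arm --commands '[{"translation": [-0.045,0,0],"delta_rot": [0,0,0],"claw": 0},{"translation": [0,0.0391,-0.0275],"delta_rot": [0,0,0],"claw": 0},{"translation": [0,0.0391,-0.0275],"delta_rot": [0,0,0],"claw": 0},{"translation": [0,0.0391,-0.0275],"delta_rot": [0,0,0],"claw": 0},{"translation": [0,0.0391,-0.0275],"delta_rot": [0,0,0],"claw": 0},{"translation": [0,0,0],"delta_rot": [0,0,0],"claw": 0},{"translation": [0,0,0],"delta_rot": [0,0,0],"claw": 0}]'

```text
time_s: 11.45
ee_pos: [0.5344, 0.1889, 0.1536]
tool_rot: [[0.0, 0.034, 0.999], [-0.0, 0.999, -0.034], [-1.0, -0.0, 0.0]]
ft_force: [1.2, -0.5, -0.6]
finger_gap: -0.0002
```

```bash
python3 - <<'E'
from h import *
s=env.get_state();print(s['ee_pos'],np.round(s['joint_pos'],2),s['ft_force'])
c=grab('wrist','w7');cv2.imwrite('pics/w7b.png',cv2.resize(c['color'][:,:,::-1],(800,600)))
print(proj(c,[[.557,.127,.07],[.559,.187,.078],[.5347,.1879,.064]]).round(0)*1.5625)
E
```

```text
[0.53439696 0.18885886 0.15364692] [ 0.34  0.43  0.01  1.14 -0.    0.37] [ 1.22257284 -0.51673126 -0.57744578]
[[271.875  378.125 ]
 [398.4375 385.9375]
 [398.4375 325.    ]]
```

View pics/w7b.png

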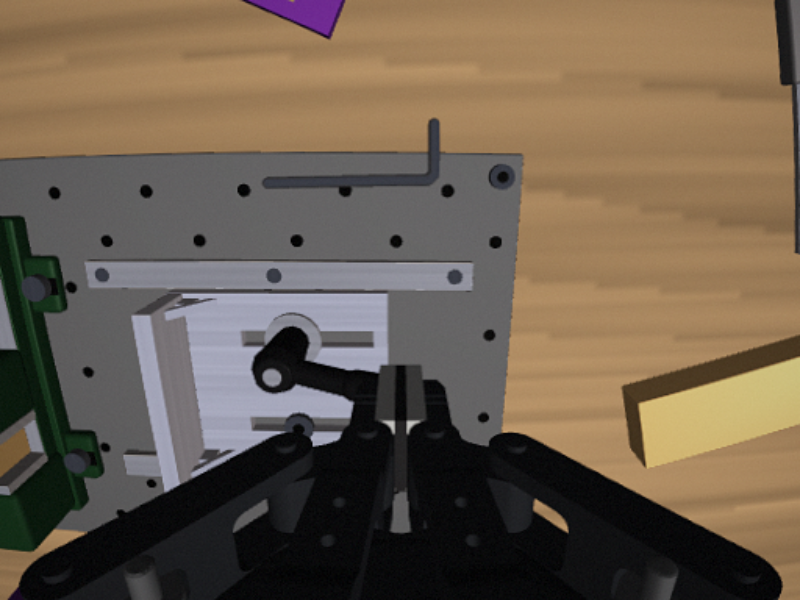

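The hub is at (272,378), as projected. The arm runs to (360,385) and passes behind the fingertips at (400,385). Joint 6 is at 0.37 and has range. I'll descend beside the lever.

step_arm --commands '[{"translation": [0.035,0,0],"delta_rot": [0,0,0],"claw": 0},{"translation": [0.0295,0,0],"delta_rot": [0,0,0],"claw": 0},{"translation": [0,0,0],"delta_rot": [0,0,0],"claw": 0},{"translation": [0,0,0],"delta_rot": [0,0,0],"claw": 0},{"translation": [0,0,0.004],"delta_rot": [0,0,0],"claw": 0},{"translation": [0,0,0],"delta_rot": [0,0,0],"claw": 0}]'

```text
time_s: 12.1
ee_pos: [0.5419, 0.1875, 0.0906]
tool_rot: [[0.004, 0.038, 0.999], [0.001, 0.999, -0.038], [-1.0, 0.001, 0.004]]
ft_force: [0.2, -0.5, 0.0]
finger_gap: 0.0002
```

step_arm --commands '[{"translation": [0,0.001,0.0042],"delta_rot": [4,0,0],"claw": 0},{"translation": [0,0.001,0.0042],"delta_rot": [4,0,0],"claw": 0},{"translation": [0,0.001,0.0042],"delta_rot": [4,0,0],"claw": 0},{"translation": [0,0,0],"delta_rot": [0,0,0],"claw": 0},{"translation": [0,0,0],"delta_rot": [0,0,0],"claw": 0}]'

```text
time_s: 12.6
ee_pos: [0.5531, 0.1892, 0.0896]
tool_rot: [[0.002, 0.243, 0.97], [0.0, 0.97, -0.243], [-1.0, 0.001, 0.001]]
ft_force: [0.3, -0.2, -0.3]
finger_gap: 0.0001
```

step_arm --commands '[{"translation": [0,0.001,0.0042],"delta_rot": [4,0,0],"claw": 0},{"translation": [0,0.001,0.0042],"delta_rot": [4,0,0],"claw": 0},{"translation": [0,0.001,0.0042],"delta_rot": [4,0,0],"claw": 0},{"translation": [0,0.001,0.0042],"delta_rot": [4,0,0],"claw": 0},{"translation": [0,0,0],"delta_rot": [0,0,0],"claw": 0},{"translation": [0,0,0],"delta_rot": [0,0,0],"claw": 0}]'

```text
time_s: 13.2
ee_pos: [0.5695, 0.187, 0.0889]
tool_rot: [[0.0, 0.5, 0.866], [-0.0, 0.866, -0.5], [-1.0, 0.0, 0.0]]
ft_force: [-0.7, 0.2, 0.1]
finger_gap: 0.0
```

step_arm --commands '[{"translation": [0,0.001,0.0042],"delta_rot": [4,0,0],"claw": 0},{"translation": [0,0.001,0.0042],"delta_rot": [4,0,0],"claw": 0},{"translation": [0,0.001,0.0042],"delta_rot": [4,0,0],"claw": 0},{"translation": [0,0,0],"delta_rot": [0,0,0],"claw": 0},{"translation": [0,0,0],"delta_rot": [0,0,0],"claw": 0}]'

```text
time_s: 13.7
ee_pos: [0.5815, 0.1824, 0.0887]
tool_rot: [[-0.0, 0.669, 0.743], [-0.0, 0.743, -0.669], [-1.0, -0.0, 0.0]]
ft_force: [-0.9, 0.0, 0.5]
finger_gap: 0.0001
```

step_arm --commands '[{"translation": [0,0.001,0.0042],"delta_rot": [4,0,0],"claw": 0},{"translation": [0,0.001,0.0042],"delta_rot": [4,0,0],"claw": 0},{"translation": [0,0.001,0.0042],"delta_rot": [4,0,0],"claw": 0},{"translation": [0,0.001,0.0042],"delta_rot": [4,0,0],"claw": 0},{"translation": [0,0,0],"delta_rot": [0,0,0],"claw": 0},{"translation": [0,0,0],"delta_rot": [0,0,0],"claw": 0}]'

```text
time_s: 14.3
ee_pos: [0.5956, 0.1726, 0.0887]
tool_rot: [[-0.0, 0.848, 0.53], [-0.0, 0.53, -0.848], [-1.0, -0.0, 0.0]]
ft_force: [1.2, 0.2, 0.6]
finger_gap: 0.0
```

step_arm --commands '[{"translation": [0,0.001,0.0042],"delta_rot": [4,0,0],"claw": 0},{"translation": [0,0.001,0.0042],"delta_rot": [4,0,0],"claw": 0},{"translation": [0,0.001,0.0042],"delta_rot": [4,0,0],"claw": 0},{"translation": [0,0.001,0.0042],"delta_rot": [4,0,0],"claw": 0},{"translation": [0,0,0],"delta_rot": [0,0,0],"claw": 0},{"translation": [0,0,0],"delta_rot": [0,0,0],"claw": 0}]'

```text
time_s: 14.9
ee_pos: [0.6065, 0.1594, 0.0887]
tool_rot: [[-0.0, 0.961, 0.276], [-0.0, 0.276, -0.961], [-1.0, -0.0, 0.0]]
ft_force: [0.3, 0.1, -0.0]
finger_gap: 0.0
```

```bash
cat > st.py <<'E'
from h import *
s=env.get_state();R=np.array(s['tool_rot']);d=np.array(s['ee_pos'])-[.557,.127,.07]
print('tool-frame rel hub',(R.T@d).round(4),'force in tool',(R.T@np.array(s['ft_force'])).round(2),'j',np.round(s['joint_pos'],2))
E
python3 st.py
```

```text
tool-frame rel hub [-0.0188  0.0565 -0.0175] force in tool [ 0.03  0.28 -0.07] j [ 0.26  0.6   0.11  1.08 -0.    1.55]
```

step_arm --commands '[{"translation": [0,0.002,0.0042],"delta_rot": [4,0,0],"claw": 0},{"translation": [0,0.002,0.0042],"delta_rot": [4,0,0],"claw": 0},{"translation": [0,0.002,0.0042],"delta_rot": [4,0,0],"claw": 0},{"translation": [0,0.002,0.0042],"delta_rot": [4,0,0],"claw": 0},{"translation": [0,0,0],"delta_rot": [0,0,0],"claw": 0},{"translation": [0,0,0],"delta_rot": [0,0,0],"claw": 0}]'

```text
time_s: 15.5
ee_pos: [0.6173, 0.1443, 0.0887]
tool_rot: [[0.0, 1.0, 0.0], [-0.0, 0.0, -1.0], [-1.0, 0.0, 0.0]]
ft_force: [-0.6, 0.7, -0.3]
finger_gap: -0.0002
```

step_arm --commands '[{"translation": [0,0.0012,0.0042],"delta_rot": [4,0,0],"claw": 0},{"translation": [0,0.0012,0.0042],"delta_rot": [4,0,0],"claw": 0},{"translation": [0,0.0012,0.0042],"delta_rot": [4,0,0],"claw": 0},{"translation": [0,0.0012,0.0042],"delta_rot": [4,0,0],"claw": 0},{"translation": [0,0,0],"delta_rot": [0,0,0],"claw": 0},{"translation": [0,0,0],"delta_rot": [0,0,0],"claw": 0}]'

```text
time_s: 16.1
ee_pos: [0.62, 0.1278, 0.0886]
tool_rot: [[-0.0, 0.962, -0.275], [0.001, -0.275, -0.962], [-1.0, -0.001, -0.001]]
ft_force: [-0.4, 2.9, -0.1]
finger_gap: -0.0003
```

```bash
python3 st.py; python3 - <<'E'
from h import *
c=grab('wrist','w8');cv2.imwrite('pics/w8b.png',c['color'][:,:,::-1])
E
```

```text
tool-frame rel hub [-0.0187  0.0604 -0.0181] force in tool [ 0.06 -1.21 -2.62] j [0.2  0.61 0.13 1.08 0.   2.05]
```

View pics/w8b.png

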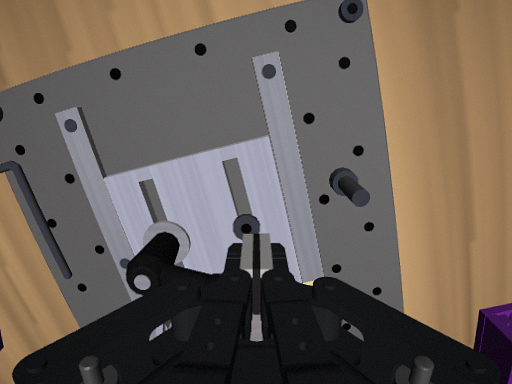

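The arm runs from the hub (143,282) to the fingertips (235,280), so it is moving with them. The force is now −2.6 N, so the washer is biting. I'll continue in small steps.

step_arm --commands '[{"translation": [0,0.0012,0.0042],"delta_rot": [4,0,0],"claw": 0},{"translation": [0,0.0012,0.0042],"delta_rot": [4,0,0],"claw": 0},{"translation": [0,0,0],"delta_rot": [0,0,0],"claw": 0},{"translation": [0,0,0],"delta_rot": [0,0,0],"claw": 0},{"translation": [0,0,0],"delta_rot": [0,0,0],"claw": 0}]'

```text
time_s: 16.65
ee_pos: [0.6199, 0.1193, 0.0887]
tool_rot: [[-0.0, 0.914, -0.406], [0.001, -0.406, -0.914], [-1.0, -0.001, -0.001]]
ft_force: [-1.0, 4.2, 0.1]
finger_gap: -0.0002
```

```bash
python3 st.py
```

```text
tool-frame rel hub [-0.0187  0.0606 -0.0185] force in tool [-0.09 -2.6  -3.4 ] j [0.19 0.61 0.12 1.08 0.   2.18]
```

step_arm --commands '[{"translation": [0,0.0006,0.0021],"delta_rot": [2,0,0],"claw": 0},{"translation": [0,0.0006,0.0021],"delta_rot": [2,0,0],"claw": 0},{"translation": [0,0,0],"delta_rot": [0,0,0],"claw": 0},{"translation": [0,0,0],"delta_rot": [0,0,0],"claw": 0}]'

```text
time_s: 17.05
ee_pos: [0.6194, 0.1154, 0.0887]
tool_rot: [[0.0, 0.883, -0.469], [0.002, -0.469, -0.883], [-1.0, -0.001, -0.002]]
ft_force: [-2.2, 6.0, -0.8]
finger_gap: 0.0002
```

```bash
python3 st.py
```

```text
tool-frame rel hub [-0.0187  0.0605 -0.019 ] force in tool [ 0.85 -4.71 -4.26] j [0.18 0.61 0.11 1.08 0.   2.24]
```

step_arm --commands '[{"translation": [0,-0.0002,0.0021],"delta_rot": [2,0,0],"claw": 0},{"translation": [0,-0.0002,0.0021],"delta_rot": [2,0,0],"claw": 0},{"translation": [0,0,0],"delta_rot": [0,0,0],"claw": 0},{"translation": [0,0,0],"delta_rot": [0,0,0],"claw": 0}]'

```text
time_s: 17.45
ee_pos: [0.6184, 0.1117, 0.0888]
tool_rot: [[0.003, 0.848, -0.529], [0.002, -0.529, -0.848], [-1.0, 0.002, -0.003]]
ft_force: [2.9, 6.0, -3.1]
finger_gap: 0.0001
```

```bash
python3 st.py
```

```text
tool-frame rel hub [-0.0187  0.0602 -0.0196] force in tool [ 3.1  -0.75 -6.58] j [0.18 0.6  0.11 1.07 0.   2.31]
```

step_arm --commands '[{"translation": [0,0.0002,0.0021],"delta_rot": [2,0,0],"claw": 0},{"translation": [0,0.0002,0.0021],"delta_rot": [2,0,0],"claw": 0},{"translation": [0,0,0],"delta_rot": [0,0,0],"claw": 0},{"translation": [0,0,0],"delta_rot": [0,0,0],"claw": 0}]'

```text
time_s: 17.85
ee_pos: [0.6172, 0.1079, 0.0889]
tool_rot: [[0.005, 0.809, -0.587], [0.002, -0.587, -0.809], [-1.0, 0.003, -0.004]]
ft_force: [3.3, 5.0, -3.5]
finger_gap: -0.0004
```

```bash
python3 st.py
```

```text
tool-frame rel hub [-0.0186  0.06   -0.02  ] force in tool [ 3.54 -0.3  -5.98] j [0.17 0.6  0.1  1.07 0.   2.37]
```

step_arm --commands '[{"translation": [0,0.0004,0.0021],"delta_rot": [2,0,0],"claw": 0},{"translation": [0,0.0004,0.0021],"delta_rot": [2,0,0],"claw": 0},{"translation": [0,0,0],"delta_rot": [0,0,0],"claw": 0},{"translation": [0,0,0],"delta_rot": [0,0,0],"claw": 0}]'

```text
time_s: 18.25
ee_pos: [0.6159, 0.104, 0.0889]
tool_rot: [[0.006, 0.766, -0.642], [0.002, -0.642, -0.766], [-1.0, 0.003, -0.005]]
ft_force: [5.3, 4.5, -5.4]
finger_gap: 0.0001
```

```bash
python3 st.py
```

```text
tool-frame rel hub [-0.0187  0.0599 -0.0203] force in tool [ 5.43  1.18 -6.81] j [0.17 0.59 0.09 1.06 0.   2.44]
```

step_arm --commands '[{"translation": [0,0.0003,0.0021],"delta_rot": [2,0,0],"claw": 0},{"translation": [0,0.0003,0.0021],"delta_rot": [2,0,0],"claw": 0},{"translation": [0,0,0],"delta_rot": [0,0,0],"claw": 0},{"translation": [0,0,0],"delta_rot": [0,0,0],"claw": 0}]'

```text
time_s: 18.65
ee_pos: [0.6142, 0.1004, 0.089]
tool_rot: [[0.007, 0.72, -0.694], [0.001, -0.694, -0.72], [-1.0, 0.004, -0.006]]
ft_force: [6.6, 5.9, -5.9]
finger_gap: 0.0001
```

```bash
python3 st.py
```

```text
tool-frame rel hub [-0.0187  0.0598 -0.0207] force in tool [ 5.93  0.62 -8.8 ] j [0.16 0.59 0.08 1.06 0.   2.5 ]
```

step_arm --commands '[{"translation": [0.0002,0.0003,0.0021],"delta_rot": [2,0,0],"claw": 0},{"translation": [0.0002,0.0003,0.0021],"delta_rot": [2,0,0],"claw": 0},{"translation": [0,0,0],"delta_rot": [0,0,0],"claw": 0},{"translation": [0,0,0],"delta_rot": [0,0,0],"claw": 0}]'

```text
time_s: 19.05
ee_pos: [0.6125, 0.0969, 0.0891]
tool_rot: [[0.009, 0.669, -0.743], [0.001, -0.743, -0.669], [-1.0, 0.005, -0.007]]
ft_force: [9.0, 4.3, -6.0]
finger_gap: -0.0001
```

```bash
python3 st.py
```

```text
tool-frame rel hub [-0.0186  0.0596 -0.0212] force in tool [ 6.04  2.82 -9.54] j [ 0.16  0.58  0.07  1.05 -0.    2.57]
```

step_arm --commands '[{"translation": [0.0002,0.0003,0.0021],"delta_rot": [2,0,0],"claw": 0},{"translation": [0,0,0],"delta_rot": [0,0,0],"claw": 0},{"translation": [0,0,0],"delta_rot": [0,0,0],"claw": 0}]'

```text
time_s: 19.35
ee_pos: [0.6116, 0.0952, 0.089]
tool_rot: [[0.01, 0.643, -0.766], [0.001, -0.766, -0.643], [-1.0, 0.005, -0.008]]
ft_force: [9.0, 4.7, -6.1]
finger_gap: 0.0001
```

```bash
python3 st.py
```

```text
tool-frame rel hub [-0.0185  0.0595 -0.0216] force in tool [ 6.19  2.17 -9.82] j [ 0.15  0.58  0.07  1.05 -0.    2.6 ]
```

step_arm --commands '[{"translation": [0.0003,0.0006,0.0024],"delta_rot": [2,0,0],"claw": 0},{"translation": [0.0003,0.0006,0.0024],"delta_rot": [2,0,0],"claw": 0},{"translation": [0,0,0],"delta_rot": [0,0,0],"claw": 0},{"translation": [0,0,0],"delta_rot": [0,0,0],"claw": 0}]'

```text
time_s: 19.75
ee_pos: [0.6092, 0.0913, 0.089]
tool_rot: [[0.011, 0.588, -0.809], [0.001, -0.809, -0.588], [-1.0, 0.006, -0.01]]
ft_force: [9.2, 4.7, -3.7]
finger_gap: 0.0001
```

```bash
python3 st.py
```

```text
tool-frame rel hub [-0.0184  0.0596 -0.0214] force in tool [  3.77   1.57 -10.23] j [ 0.15  0.57  0.06  1.04 -0.    2.66]
```

step_arm --commands '[{"translation": [0.0003,0.0004,0.0024],"delta_rot": [2,0,0],"claw": 0},{"translation": [0.0003,0.0004,0.0024],"delta_rot": [2,0,0],"claw": 0},{"translation": [0,0,0],"delta_rot": [0,0,0],"claw": 0},{"translation": [0,0,0],"delta_rot": [0,0,0],"claw": 0}]'

```text
time_s: 20.15
ee_pos: [0.6066, 0.0878, 0.0889]
tool_rot: [[0.013, 0.53, -0.848], [0.001, -0.848, -0.53], [-1.0, 0.006, -0.012]]
ft_force: [10.6, 5.5, -2.8]
finger_gap: 0.0002
```

```bash
python3 st.py
```

```text
tool-frame rel hub [-0.0183  0.0596 -0.0215] force in tool [  2.98   0.93 -11.86] j [ 0.14  0.57  0.04  1.04 -0.    2.73]
```

step_arm --commands '[{"translation": [0.0002,0.0004,0.0024],"delta_rot": [2,0,0],"claw": 0},{"translation": [0.0002,0.0004,0.0024],"delta_rot": [2,0,0],"claw": 0},{"translation": [0,0,0],"delta_rot": [0,0,0],"claw": 0},{"translation": [0,0,0],"delta_rot": [0,0,0],"claw": 0}]'

```text
time_s: 20.55
ee_pos: [0.6038, 0.0846, 0.089]
tool_rot: [[0.015, 0.469, -0.883], [0.001, -0.883, -0.469], [-1.0, 0.006, -0.014]]
ft_force: [12.4, 5.1, -2.8]
finger_gap: 0.0001
```

```bash
python3 st.py
```

```text
tool-frame rel hub [-0.0183  0.0596 -0.0217] force in tool [  3.04   1.31 -13.31] j [ 0.14  0.56  0.03  1.03 -0.    2.79]
```

step_arm --commands '[{"translation": [0,0.0002,0.0023],"delta_rot": [2,0,0],"claw": 0},{"translation": [0,0,0],"delta_rot": [0,0,0],"claw": 0},{"translation": [0,0,0],"delta_rot": [0,0,0],"claw": 0}]'

```text
time_s: 20.85
ee_pos: [0.6022, 0.0831, 0.089]
tool_rot: [[0.016, 0.438, -0.899], [0.0, -0.899, -0.438], [-1.0, 0.007, -0.015]]
ft_force: [13.3, 2.3, -3.8]
finger_gap: -0.0
```

```bash
python3 st.py
```

```text
tool-frame rel hub [-0.0183  0.0594 -0.0217] force in tool [  3.97   3.76 -12.94] j [ 0.14  0.56  0.03  1.02 -0.    2.83]
```

```bash
python3 - <<'E'
from h import *
for i in range(1):
  s=env.get_state();R=np.array(s['tool_rot']);f=R.T@s['ft_force'];t=R.T@s['ft_torque'];print(f.round(2),t.round(3),'y contact mm with z_c=11:',1e3*(t[0]+.011*f[1])/f[2])
  d=R.T@(np.array(s['ee_pos'])-[.557,.127,.07]); print('moment about stud Nm',t[0]+d[1]*f[2]-d[2]*f[1])
E
```

```text
[  3.97   3.76 -12.94] [-0.068  2.736  0.596] y contact mm with z_c=11: 2.0667326725803
moment about stud Nm -0.7557919694046985
```

The moment about the stud is 0.76 Nm, which equals 12.6 N at the grip point. A little more gives margin.

step_arm --commands '[{"translation": [0,-0.0004,0.0023],"delta_rot": [2,0,0],"claw": 0},{"translation": [0,-0.0002,0.0023],"delta_rot": [2,0,0],"claw": 0},{"translation": [0,0,0],"delta_rot": [0,0,0],"claw": 0},{"translation": [0,0,0],"delta_rot": [0,0,0],"claw": 0}]'

```text
time_s: 21.25
ee_pos: [0.599, 0.0803, 0.0891]
tool_rot: [[0.019, 0.373, -0.928], [-0.002, -0.928, -0.373], [-1.0, 0.009, -0.016]]
ft_force: [16.6, -0.9, -5.2]
finger_gap: -0.0001
```

```bash
cat >> st.py <<'E'
f=R.T@s['ft_force'];t=R.T@s['ft_torque']; print('stud moment/60mm N',(t[0]+(R.T@d)[1]*f[2]-(R.T@d)[2]*f[1])/.06)
E
python3 st.py
```

```text
tool-frame rel hub [-0.0182  0.0592 -0.0218] force in tool [  5.47   6.95 -15.03] j [ 0.14  0.55  0.01  1.02 -0.    2.89]
stud moment/60mm N -14.840746850160931
```

That's 14.8 N at the grip point: clamped, below 20 N. I'll back off, lift, turn back and re-check the line.

step_arm --commands '[{"translation": [0,0,-0.005],"delta_rot": [0,0,0],"claw": 0},{"translation": [0,0,-0.01],"delta_rot": [0,0,0],"claw": 0},{"translation": [0,0,-0.01],"delta_rot": [0,0,0],"claw": 0},{"translation": [-0.03,0,0],"delta_rot": [0,0,0],"claw": 0},{"translation": [-0.03,0,0],"delta_rot": [0,0,0],"claw": 0},{"translation": [0,0,0],"delta_rot": [-8.5,0,0],"claw": 0},{"translation": [0,0,0],"delta_rot": [-8.5,0,0],"claw": 0},{"translation": [0,0,0],"delta_rot": [-8.5,0,0],"claw": 0},{"translation": [0,0,0],"delta_rot": [-8.5,0,0],"claw": 0},{"translation": [0,0,0],"delta_rot": [-8.5,0,0],"claw": 0},{"translation": [0,0,0],"delta_rot": [-8.5,0,0],"claw": 0},{"translation": [0,0,0],"delta_rot": [-8.5,0,0],"claw": 0}]'

```text
time_s: 22.45
ee_pos: [0.6138, 0.0895, 0.1465]
tool_rot: [[0.001, 0.99, -0.143], [-0.003, -0.143, -0.99], [-1.0, 0.001, 0.003]]
ft_force: [-0.3, 0.4, -0.6]
finger_gap: 0.0002
```

step_arm --commands '[{"translation": [0,0,0],"delta_rot": [-8.5,0,0],"claw": 0},{"translation": [0,0,0],"delta_rot": [-8.5,0,0],"claw": 0},{"translation": [0,0,0],"delta_rot": [-8.5,0,0],"claw": 0},{"translation": [0,0,0],"delta_rot": [-8.5,0,0],"claw": 0},{"translation": [0,0,0],"delta_rot": [-8.5,0,0],"claw": 0},{"translation": [0,0,0],"delta_rot": [-8.5,0,0],"claw": 0},{"translation": [0,0,0],"delta_rot": [-8.5,0,0],"claw": 0},{"translation": [0,0,0],"delta_rot": [-8.5,0,0],"claw": 0},{"translation": [0,0,0],"delta_rot": [-8.5,0,0],"claw": 0},{"translation": [0,0,0],"delta_rot": [-8.5,0,0],"claw": 0},{"translation": [0,0,0],"delta_rot": [-8.5,0,0],"claw": 0},{"translation": [0,0,0],"delta_rot": [0,0,0],"claw": 0}]'

```text
time_s: 23.65
ee_pos: [0.6138, 0.0896, 0.1465]
tool_rot: [[0.001, 0.089, 0.996], [-0.002, 0.996, -0.089], [-1.0, -0.002, 0.001]]
ft_force: [-0.7, -0.3, -0.3]
finger_gap: -0.0001
```

step_arm --commands '[{"translation": [0,0,0],"delta_rot": [-3,0,0],"claw": 0},{"translation": [0,-0.02,0.0275],"delta_rot": [0,0,0],"claw": 0},{"translation": [0,-0.041,0],"delta_rot": [0,0,0],"claw": 0},{"translation": [0.038,0,0],"delta_rot": [0,0,0],"claw": 0},{"translation": [0,0,0],"delta_rot": [0,0,0],"claw": 0},{"translation": [0,0,0],"delta_rot": [0,0,0],"claw": 0},{"translation": [0,0,0],"delta_rot": [0,0,0],"claw": 0}]'

```text
time_s: 24.35
ee_pos: [0.6395, 0.0292, 0.1099]
tool_rot: [[0.002, 0.037, 0.999], [-0.0, 0.999, -0.037], [-1.0, -0.0, 0.002]]
ft_force: [1.3, 0.7, 0.3]
finger_gap: -0.0004
```

```bash
python3 -c "
from fit import *
full('w9')
c=load('w9');cv2.imwrite('pics/w9b.png',c['color'][:,:,::-1])"
```

```text
24.4 [0.6398 0.0293 0.1102] [0.1 0.2 1.4]
line u [290.75 290.19 289.56 289.47 288.56 287.9 ] [216, 217, 218, 219, 220, 221]
top slope -0.0379 med res mm 0.06 face-line mm -1.62
foot slope -0.0349 med res mm 0.16 face-line mm -1.88
194 284 [129, 127, 132, 109, 110, 102, 87, 90, 87, 88, 88, 82, 145, 207, 218, 217, 219, 215, 215, 214]
196 284 [127, 128, 129, 109, 109, 102, 85, 87, 88, 90, 88, 83, 151, 209, 218, 216, 214, 214, 214, 212]
198 284 [129, 130, 130, 111, 89, 85, 88, 89, 88, 87, 88, 84, 157, 213, 220, 216, 218, 216, 216, 215]
200 284 [92, 90, 91, 87, 107, 104, 87, 87, 88, 86, 84, 89, 156, 210, 220, 217, 216, 215, 215, 213]
202 284 [99, 98, 97, 94, 103, 101, 89, 88, 90, 88, 85, 95, 162, 212, 221, 216, 216, 215, 214, 214]
204 284 [242, 242, 246, 218, 87, 58, 88, 88, 90, 87, 88, 98, 165, 214, 219, 217, 218, 214, 213, 214]
206 284 [239, 240, 244, 216, 93, 50, 80, 86, 87, 88, 87, 110, 174, 212, 218, 215, 215, 215, 215, 212]
208 284 [239, 240, 244, 216, 89, 166, 187, 110, 84, 87, 85, 119, 182, 215, 218, 215, 215, 215, 216, 213]
210 284 [240, 240, 246, 197, 33, 163, 244, 203, 81, 84, 83, 127, 188, 215, 218, 215, 217, 214, 212, 212]
212 284 [239, 240, 245, 202, 40, 164, 240, 228, 136, 82, 82, 136, 196, 217, 218, 216, 217, 214, 213, 212]
214 284 [239, 240, 246, 199, 39, 167, 238, 247, 200, 84, 74, 138, 201, 216, 218, 217, 216, 216, 213, 212]
216 284 [240, 240, 246, 198, 35, 215, 246, 242, 238, 166, 69, 141, 204, 218, 215, 216, 217, 214, 213, 212]
218 284 [239, 240, 247, 186, 3, 218, 245, 241, 243, 227, 124, 143, 208, 217, 217, 217, 215, 215, 215, 212]
220 284 [240, 240, 247, 188, 10, 218, 244, 240, 241, 245, 193, 147, 208, 219, 217, 216, 215, 215, 214, 214]
```

View pics/w9b.png

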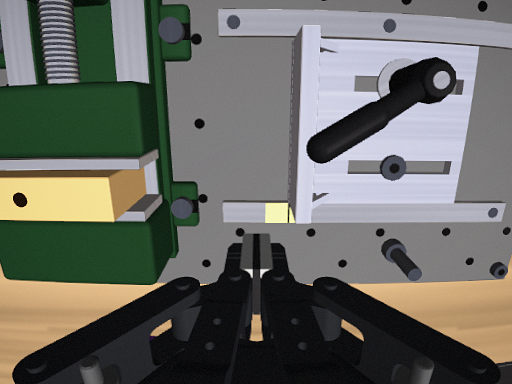

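```bash
python3 - <<'E'
from fit import *
report('w9',[287.9,219],120,200,(292,302),(284,290))
report('w6',[290.4,221],120,200,(294,304),(285,292))
E
```

```text
top slope -0.0362 med res mm 0.06 face-line mm -0.36
foot slope -0.0277 med res mm 0.14 face-line mm -0.56
top slope -0.0371 med res mm 0.05 face-line mm -0.41
foot slope -0.0049 med res mm 0.09 face-line mm 0.08
```

The clamp did not move the stop: the top-edge reading was −0.41 mm before and is −0.36 mm now, and the silhouette puts it at about +0.3 mm. The lever now points back over the foot, the tape and line sit at the wall's foot (288,212), and the robot is clear. Handing in.

```bash
python3 -c "
from bench import env
print(env.hand_in())"
```

```text
the job is handed in; nothing more can be done
None
```

The stop is on the pencil line and clamped. I handed the job in at about 24.4 s, with the fingers clear of everything.

- **Stop position:** I slid it about 32 mm, with two small corrections on the way. In the last wrist picture the measurements disagreed slightly: the wall's top edge gave −0.36 mm and the silhouette about +0.3 mm. The foot-edge fit gave −0.56 mm, but it was noisy and its slope was off. I take it as on the line to within about 0.5 mm. The top-edge reading was −0.41 mm before clamping, so clamping did not move it.
- **Lever:** I swung it clockwise with the shut fingers until the moment about the stud equalled about 14.8 N at the grip point. That is above the 12 N needed and below the 20 N limit. The highest sideways force I read was about 16.6 N, which includes friction along the arm.
- **Not checked:** I did not test the clamp by pushing on the stop afterwards.
- **Tools and boards:** I did not touch any of them.

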